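# Clear the fixture post and hold the power driver ready over its screw

## Robot

A 6-joint arm with a two-finger parallel gripper is mounted at the origin on the work surface. World frame = base frame: x ahead of the robot, y to its left, z up, the work surface at z = 0. Lengths are in m, angles in rad, forces in N, time in s.
With the tool pointing down it reaches from about 0.325 to 0.75 m from the base axis. Payload 7.6 kg.
Tool frame: the origin (TCP) lies on the centre line of the jaws, within the pads' length; the fingertips stand 8 mm ahead of it and the grasp point (between the pads) lies 11 mm behind it; z points along the fingers, y is the line along which they close (so a half turn about z gives the same grasp; the last joint's range is limited). The gripper opens to 85 mm and grips with 20 to 120 N. Pads are 22 mm wide; open, the fingers measure 114 mm over their backs; the gripper's body (76 mm by 85 mm) begins 54 mm behind the grasp point. The pads swing forward as they close: fully open they stand 13 mm farther back than shut.
Start: joints at [1.267, 0.052, 1.401, -0, 1.689, -0.07], TCP at [0.122, 0.511, 0.239] pointing down, gripper open.
Joint ranges: [-2.9, 2.9], [-0.91, 2.17], [0.12, 2.37], [-1.06, 4.2], [0.26, 2.73], [-2.93, 2.93]. Speed limits (rad/s): [2.57, 2.57, 3.01, 3.14, 3.14, 3.14].

## Interface

Orientations are given as a rotation vector (axis times angle).
In Python, from cell import goto, move_straight, move_j, open_gripper, clamp, wait, inverse_kinematics, get_image, get_calibration, MotionError, finish_job, recognise, trace, get_time_s, get_q, get_joint_vel, get_joint_torque, get_tool_pos, get_orientation, get_contact_force, get_torque, get_width, get_grip_force gives the robot as it stands. The module is installed in compiled form; this text tells all that it offers. Calls block until the motion is done:
- goto(position, orientation): joint-space move of the TCP to a pose.
- move_straight(position, ori=None, vel=0.15, stop_force=None): straight line of the TCP; ori=None keeps the orientation; vel is the mean speed in m/s. With stop_force (N) it stops when the force on the tool has changed by that much, and returns True; else False.
- move_j(angles): joint-space move.
- open_gripper() and clamp(grasp_force=None): open the fingers fully, or close them until they stop; grasp_force is the grip in N (None keeps the last).
- wait(seconds).
- inverse_kinematics(position, orientation): joint angles nearest the present ones, or None.
- get_image(name): name is "scene" or "top" or "wrist"; returns the picture (420x560x3 uint8, red, green, blue); there is no depth.
- get_calibration(name): a dict with "fov_y" (degrees; the focal length in pixels is half the picture's height over the tangent of half this angle, whatever the lens; pixels are square), "cx", "cy" (the principal point, pixels), "k1" (the pictures are not rectified: a ray, as slopes to the right and down, at radius r is drawn at 1 + k1 r^2 times it, then the intrinsics apply), "rvec" (rotation vector, rad) and "tvec" (3), from world to camera coordinates, as OpenCV has them. Camera axes: x right, y down, z forward; pixel columns grow to the right and rows downward; lengths in m; the calibration is good to about 2 mm. A picture is of the moment at which its call begins: read the wrist's pose just before it. get_calibration takes no time and is no camera call; for the wrist camera it gives the pose at the moment of the call.
A pose or a line that the arm cannot do raises MotionError and nothing moves.
- finish_job(): hands the job in; it is judged then, once.
Trained networks look in the newest picture that a camera, given by its name, has taken for a name from the list of things; names that differ only in an ending like _2 or _b are one class to them, and where a whole thing is asked for, a point or a joint stands for the part that bears it (a point fixed in the world has none). Each returns a list of dicts, best first, with "conf" (0 to 1); they miss things now and then, are a little off and sometimes report something else, mostly with a low value. They report only what shows in the picture. A call takes as long as a camera call. They do not tell look-alikes from the thing itself.
- recognise(camera, label): "rect" ([centre column, centre row, width, height] as shares, 0 to 1, of the picture: columns of its width, rows of its height, round what is visible of it).
- trace(camera, label): "region" (420x560 bool, what is visible of it) and "rect" ([centre column, centre row, width, height] as shares, 0 to 1, of the picture: columns of its width, rows of its height, round what is visible of it).
Readings, each from a call of its own:
- get_time_s(): time.
- get_q(): joint angles.
- get_joint_vel(): joint speeds.
- get_joint_torque(): joint torques, N m.
- get_tool_pos(): TCP position.
- get_orientation(): TCP orientation.
- get_contact_force(): force on the tool from outside, world axes, zero at the start.
- get_torque(): the same for the moment, N m.
- get_width(): finger opening in m.
- get_grip_force(): force on a finger pad.
Only numpy, scipy, OpenCV 4.12 (cv2) and the standard library are available. Lean on these libraries where they do the work, as an engineer would, in place of code of your own. Each camera call takes 0.05 s, during which the arm holds its last target. There are 200 camera calls.

## Task

Get the fixture post ready for tightening: first lift the loose collar up off the post and put it in the empty parts tray, then draw the thick power screwdriver out of its leaning holster and turn it upright, bit straight down. Finish while holding it still like that, the bit centred over the screw in the top of the post and raised two or three centimetres above it, touching nothing but the gripper. Leave the slim screwdriver, and the screwdriver, pliers and contact part lying in front of the fixture, where they are.

Things in the scene. Friction and masses are not known exactly. Their poses are not given: they have to be found in the camera images.
- collar: the loose collar: plain white nylon ring, outside diameter 50, bore 26, height 30, 45 g. Origin at the centre of its underside, z along the bore. It starts sitting on the fixture's post, around the shaft, underside 12 above the plate
- post_screw (a point): top of the small dark screw head in the top end of the post on the fixture, 83 above the table. The post is a steel shaft of diameter 20 whose end is 80 above the table; at its foot a flange of diameter 40 (top 32 above the table) carries the collar. Axes are those of the fixture
- fixture: the assembly fixture, fixed: aluminium plate 140 (x) by 260 (y), 20 thick, origin under its centre on the table. The post stands at y = -80 on its middle line; two toggle clamps with parts stand at y = +35 and +95 and reach up to 80 above the table. Nothing else stands beside the post
- empty_tray_in (a point): centre of the inner floor (4 above the table) of the empty black tray, fixed, 130 (x) by 160 (y) outside, 35 high, walls 4. Axes are the tray's. The tray of the same size full of screws is not to be used
- driver: the thick power screwdriver, round, 180 long, about 0.3 kg. Origin at the bit's tip, z along the tool to the handle's end. From the tip: bit of diameter 6 to 24, nose of diameter 24 on to 80, then a plain black handle of diameter 32 to 180. Starts leaning about 45 degrees in its holster, the handle's shoulder on the mouth; centre of mass about 102 from the tip
- driver_tip (a point): tip of the driver's bit, same axes as the driver
- holster: the driver's holster, fixed: foot plate 130 (x) by 80 (y), origin at the centre of its underside, with a metal tube of outside diameter 36, bore 27 leaning 45 degrees towards the holster's own +x (so the tool's handle points up and to +x). Draw the tool along its own axis, at least 80 to bring the tip out of the tube
- holster_seat (a point): where the tip of the bit lies when the driver is home in its holster: 20 above the table, 80 down the tube's axis from the mouth
- holster_mouth (a point): centre of the mouth of the tube, 77 above the table; the handle projects 100 beyond it along the axis
- slim_driver: bystander: slim screwdriver 175 long with black handle of only 22 diameter, in a like, narrower leaning holster; origin at the tip, z to the handle's end
- lying_screwdriver: bystander: screwdriver with a red handle lying on the bench, about 170 long
- pliers: bystander: pliers lying on the bench, about 160 long, 12 high
- contact_part: bystander: small black block with two brass strips, about 70 by 36 by 16, lying on the bench
There are look-alikes about, which are no part of the job. What is shaped like the driver but white is not meant.

How it is judged:
On the way, in this order (a step that is already met when the one before it is completed fails the run):
1. the collar is lifted clear of the post in the gripper, the driver still in its holster (z of collar in the frame of post_screw above 0.003 m and contact force between the fingers and collar above 0.5 N and distance between driver_tip and holster_seat below 0.03 m), for 0.1 s.
2. the collar lies in the empty tray, let go, the driver still in its holster (x of collar in the frame of empty_tray_in between -0.05 and 0.05 m and y of collar in the frame of empty_tray_in between -0.065 and 0.065 m and z of collar in the frame of empty_tray_in between -0.01 and 0.035 m and contact force between the fingers and collar below 0.2 N and linear speed of collar below 0.05 m/s and distance between driver_tip and holster_seat below 0.03 m), for 0.2 s.
3. the driver is drawn right out of its holster and held (distance between driver_tip and holster_seat above 0.085 m and contact force between the fingers and driver above 1 N), for 0.2 s.
At the end, for the whole second after the job is handed in: The driver is held still in the gripper, upright bit down within 12 degrees, its tip within 18 mm sideways of the post's screw and 8 to 50 mm above it, touching neither fixture nor holster; the collar lies inside the empty tray, released and at rest (contact force between the fingers and driver above 1 N and angle between driver's own z axis and vertical below 0.21 rad and horizontal distance between driver_tip and post_screw below 0.018 m and z of driver_tip in the frame of post_screw between 0.008 and 0.05 m and contact force between driver and fixture below 0.1 N and contact force between driver and holster below 0.1 N and linear speed of driver below 0.03 m/s and angular speed of driver below 0.15 rad/s and x of collar in the frame of empty_tray_in between -0.05 and 0.05 m and y of collar in the frame of empty_tray_in between -0.065 and 0.065 m and z of collar in the frame of empty_tray_in between -0.01 and 0.035 m and contact force between the fingers and collar below 0.2 N and linear speed of collar below 0.05 m/s); the arm keeps its last pose, push and grip.
It fails at once if the slim screwdriver is moved more than 40 mm (distance of slim_driver from where it was at the start of the episode above 0.04 m).
It fails at once if the lying screwdriver, the pliers or the contact part is moved more than 40 mm (distance of any of lying_screwdriver, pliers, contact_part from where it was at the start of the episode above 0.04 m).
It also fails if it takes over 51 s, if anything falls off the work surface, if the arm or the gripper's body presses on something with over 40 N, if the wrist force passes 120 N, or if a joint passes its speed limit or range.

## Working session

There is one attempt and no reset: what is moved stays moved. The work goes in short steps, each a Python script; the robot and the scene stay as the last script left them, time stands still between calls to the robot, and variables do not carry over. Pictures are saved under pics/ and viewed, at most 11 in all, crops included, and the job is handed in when it is done.

```bash
mkdir -p pics; cat > h.py <<'E'
import numpy as np, cv2
from cell import *
from scipy.spatial.transform import Rotation as R
def cal(n):
    c=get_calibration(n); f=210/np.tan(np.radians(c["fov_y"])/2)
    return c,f,R.from_rotvec(c["rvec"]).as_matrix(),np.array(c["tvec"],float).ravel()
def ray(n,u,v,C=None):
    c,f,Rm,t=C or cal(n); x,y=(u-c["cx"])/f,(v-c["cy"])/f; a,b=x,y
    for _ in range(20):
        s=1+c["k1"]*(a*a+b*b); a,b=x/s,y/s
    d=Rm.T@np.array([a,b,1]); return -Rm.T@t, d/np.linalg.norm(d)
def onz(n,u,v,z,C=None):
    o,d=ray(n,u,v,C); return o+d*(z-o[2])/d[2]
def proj(n,P,C=None):
    c,f,Rm,t=C or cal(n); p=(Rm@np.atleast_2d(P).T).T+t; a=p[:,:2]/p[:,2:]
    s=1+c["k1"]*(a**2).sum(1,keepdims=True); return a*s*f+[c["cx"],c["cy"]]
def save(n,im): cv2.imwrite("pics/"+n,im[:,:,::-1])
E
python3 - <<'E'
from h import *
for n in ("scene","top"):
    im=get_image(n); save(n+"0.png",im); np.save(n+"0.npy",im)
    C=cal(n); print(n,C[1],C[0]["k1"],(-C[2].T@C[3]).round(3))
    for l in ("collar","post_screw","fixture","empty_tray_in","driver","holster","holster_mouth","slim_driver","pliers"):
        r=recognise(n,l)
        print(l,[(round(d["conf"],2),(np.array(d["rect"])*[560,420,560,420]).round().astype(int).tolist()) for d in r][:4])
print(get_time_s())
E
```

```text
scene 468.80991136314924 -0.022249851253686996 [0.874 0.282 1.03 ]
collar [(0.91, [203, 259, 20, 23])]
post_screw [(0.66, [229, 286, 129, 108]), (0.58, [384, 335, 59, 54])]
fixture [(0.82, [229, 286, 126, 109])]
empty_tray_in [(0.66, [90, 235, 94, 74])]
driver [(0.88, [367, 333, 36, 21]), (0.81, [426, 210, 14, 62]), (0.67, [265, 227, 55, 44])]
holster [(0.87, [379, 335, 72, 61])]
holster_mouth [(0.81, [377, 333, 69, 55])]
slim_driver [(0.57, [367, 273, 31, 10])]
pliers [(0.71, [369, 273, 35, 10]), (0.67, [263, 228, 53, 44])]
top 507.37161298149874 -0.17884137635372438 [0.111 0.009 1.493]
collar [(0.61, [305, 149, 16, 21])]
post_screw [(0.69, [276, 148, 88, 63])]
fixture [(0.83, [278, 148, 88, 57])]
empty_tray_in [(0.7, [397, 138, 59, 43])]
driver [(0.65, [170, 141, 19, 37]), (0.55, [162, 278, 20, 53])]
holster [(0.96, [164, 168, 45, 44])]
holster_mouth []
slim_driver [(0.75, [177, 191, 31, 39]), (0.53, [228, 199, 22, 23]), (0.41, [168, 141, 20, 34]), (0.22, [395, 138, 60, 42])]
pliers []
1.0
```

View pics/scene0.png

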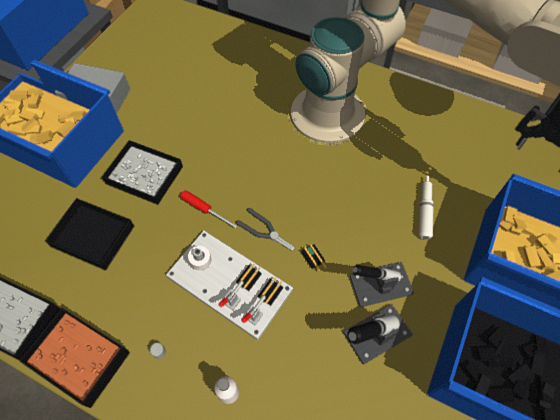

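View pics/top0.png

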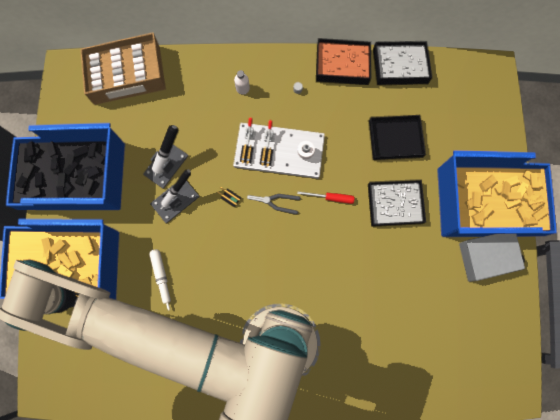

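Scene picture: post with collar at (203,257), empty black tray at (90,235), thick black driver in the holster at (378,333), slim one at (378,280). The driver lying at (426,210) is white. Top picture: post at (306,149), tray at (397,138), thick driver at (170,141), slim at (180,182). Next I'll get rough positions and take the wrist views.

```bash
cat >> h.py <<'E'
def tri(obs):
    A=np.zeros((3,3));b=np.zeros(3)
    for o,d in obs:
        M=np.eye(3)-np.outer(d,d);A+=M;b+=M@o
    p=np.linalg.solve(A,b); return p,[np.linalg.norm((np.eye(3)-np.outer(d,d))@(p-o)) for o,d in obs]
E
python3 - <<'E'
from h import *
print("tray rim",onz("top",397.5,138,.035),onz("scene",90,234,.035))
print("post",onz("top",306.5,148,.08),onz("scene",200,250,.08))
print("fix top corners",[onz("top",*p,.02)[:2].round(3) for p in((241,124),(325,129),(321,177),(235,170))])
print("fix scene corners",[onz("scene",*p,.02)[:2].round(3) for p in((204,232),(295,286),(262,334),(166,274))])
print("handle end",tri([ray("top",172,128),ray("scene",391,321)]))
print("mouth z.077",onz("top",163,155,.077),onz("scene",357,336,.077))
print("slim", onz("top",185,174,.14),onz("scene",392,277,.13))
c,f,Rm,t=cal("wrist"); print("wristcam",f,(-Rm.T@t).round(3),Rm[2].round(3),get_tool_pos(),R.from_rotvec(get_orientation()).as_matrix().round(3))
a=cv2.resize(np.load("top0.npy")[105:220,130:230],(400,460),interpolation=2); b=cv2.resize(np.load("scene0.npy")[245:370,330:430],(400,460),interpolation=2)
save("crop1.png",np.hstack([a,b]))
E
```

```text
tray rim [ 0.60904606 -0.35689787  0.035     ] [ 0.62723094 -0.34619833  0.035     ]
post [ 0.56003638 -0.07569888  0.08      ] [ 0.56038885 -0.07256735  0.08      ]
fix top corners [array([0.656, 0.121]), array([ 0.641, -0.137]), array([ 0.489, -0.122]), array([0.509, 0.136])]
fix scene corners [array([ 0.495, -0.111]), array([0.521, 0.145]), array([0.651, 0.128]), array([ 0.628, -0.133])]
handle end (array([0.57450675, 0.32337146, 0.20203264]), [np.float64(0.02887206722589176), np.float64(0.028872067225891786)])
mouth z.077 [0.53991385 0.34450432 0.077     ] [0.58140272 0.31107897 0.077     ]
slim [0.46559222 0.2647093  0.14      ] [0.45384855 0.32870718 0.13      ]
wristcam 361.0420937518803 [0.04  0.531 0.375] [ 0.315 -0.074 -0.946] [0.12163007 0.51073551 0.23932996] [[-0.973  0.232  0.   ]
 [ 0.232  0.973  0.   ]
 [-0.     0.    -1.   ]]
```

View pics/crop1.png

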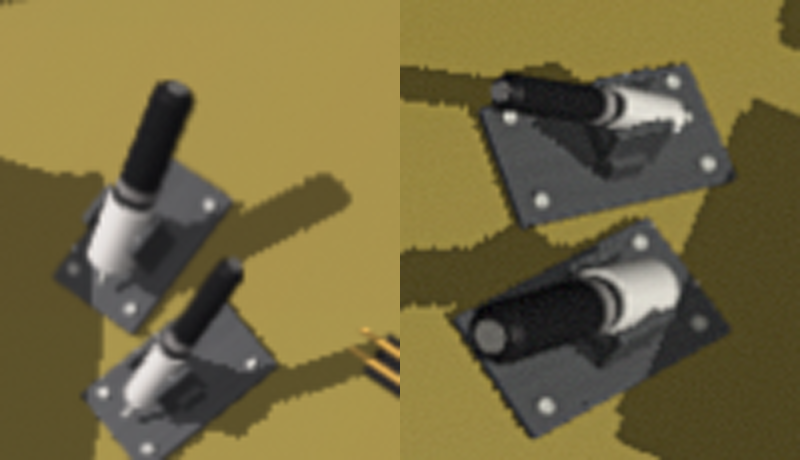

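The crop confirms it. The thick driver (handle end at top pixel (174,127), scene pixel (352,336)) is the one in the farther holster, and it is clearly fatter than the slim one at top (188,171). Next are close wrist views.

```bash
cat >> h.py <<'E'
def rv(x,z):
    x=np.array(x,float);z=np.array(z,float);z/=np.linalg.norm(z);x-=z*(x@z);x/=np.linalg.norm(x)
    return R.from_matrix(np.c_[x,np.cross(z,x),z]).as_rotvec()
E
python3 - <<'E'
from h import *
import pickle
e=tri([ray("top",173.75,127),ray("scene",352.5,336)]);m=tri([ray("top",163.75,152.5),ray("scene",382.5,325)])
print("end",e,"mouth",m)
D={}
for k,p in dict(C=(.52,.30,.32),B=(.57,-.33,.27),A=(.53,-.07,.27)).items():
    try: goto(p,rv((-p[0],-p[1],0),(0,0,-1)))
    except MotionError as ex: print(k,ex); continue
    wait(.2); D[k]=(cal("wrist"),get_image("wrist")); save("w%s.png"%k,D[k][1])
    for l in dict(C=("driver","holster"),B=("empty_tray_in",),A=("collar","fixture"))[k]:
        r=trace("wrist",l); print(k,l,[(round(d["conf"],2),(np.array(d["rect"])*[560,420,560,420]).round().astype(int).tolist()) for d in r][:4]); D[k,l]=r
pickle.dump(D,open("D.pkl","wb"))
s=lambda k:cv2.resize(D[k][1],(400,300),interpolation=3)
save("w1.png",np.vstack([np.hstack([s("A"),s("B")]),np.hstack([s("C"),s("C")*0])]) if len([k for k in D if k in("A","B","C")])==3 else D["A"][1])
print(get_time_s(),get_tool_pos())
E
```

```text
end (array([0.60403829, 0.30239328, 0.13939224]), [np.float64(0.0009209336223069646), np.float64(0.0009209336223071773)]) mouth (array([0.54285969, 0.34427916, 0.08941562]), [np.float64(0.004552894399461232), np.float64(0.004552894399461308)])
C driver [(0.79, [293, 222, 119, 97]), (0.41, [455, 2, 19, 4])]
C holster [(0.69, [312, 179, 121, 80])]
B empty_tray_in [(0.71, [282, 210, 181, 173])]
A collar [(0.88, [285, 208, 50, 57])]
A fixture [(0.74, [356, 209, 240, 147])]
6.9667 [ 0.5301104  -0.07058896  0.26981492]
```

View pics/w1.png

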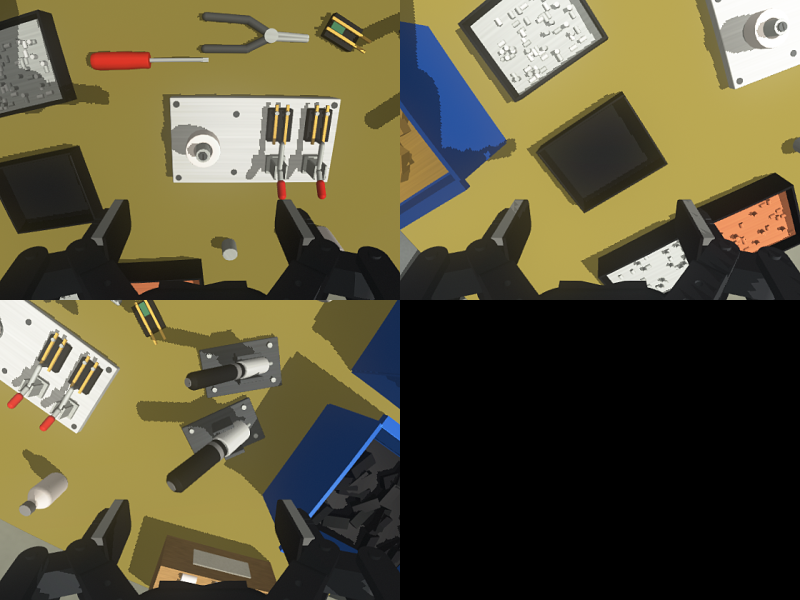

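The wrist views show the post at about (283,217) in A, the empty tray at about (282,213) in B, and the thick driver in C with handle end at about (248,257) and mouth at about (315,205). Now I'll fit projected models to these silhouettes.

```bash
cat > fit.py <<'E'
from h import *
import pickle
from scipy.optimize import minimize
D=pickle.load(open("D.pkl","rb"))
def fill(views,P):
    m=np.zeros((420*4,560*4),np.uint8)
    for Q in P: cv2.fillConvexPoly(m,cv2.convexHull((proj("",Q,views)*4).round().astype(np.int32)),1)
    return cv2.resize(m.astype(np.float32),(560,420),interpolation=cv2.INTER_AREA)
def iou(C,M,P):
    a=fill(C,P); return (a*M).sum()/(np.maximum(a,M).sum())
def fit(views,model,x0,step):
    f=lambda p:-np.mean([iou(C,M,model(p)) for C,M in views])
    S=np.vstack([x0]+[np.array(x0)+np.eye(len(x0))[i]*step[i] for i in range(len(x0))])
    r=minimize(f,x0,method="Nelder-Mead",options=dict(initial_simplex=S,xatol=1e-4,fatol=1e-4,maxiter=400)); return r.x,-r.fun
th=np.linspace(0,2*np.pi,40,endpoint=False)
def cyl(o,a,r,l0,l1):
    a=np.array(a)/np.linalg.norm(a); u=np.cross(a,[.3,.5,.1]);u/=np.linalg.norm(u);v=np.cross(a,u)
    c=r*(np.cos(th)[:,None]*u+np.sin(th)[:,None]*v); return np.vstack([o+a*l0+c,o+a*l1+c])
def box(x,y,yaw,lx,ly,z0,z1):
    P=np.array([[i*lx/2,j*ly/2] for i in(-1,1) for j in(-1,1)])@np.array([[np.cos(yaw),np.sin(yaw)],[-np.sin(yaw),np.cos(yaw)]])+[x,y]
    return np.vstack([np.c_[P,np.full(4,z)] for z in(z0,z1)])
up=[0,0,1]
E
python3 - <<'E'
from fit import *
M=lambda k,l:D[k,l][0]["region"].astype(np.float32)
print("tray",fit([(D["B"][0],M("B","empty_tray_in"))],lambda p:[box(*p,.13,.16,0,.035)],[.615,-.352,-.05],[.02,.02,.1]))
col=lambda p:[cyl([*p,0],up,.025,.032,.062),cyl([*p,0],up,.01,.06,.08)]
col2=lambda p:[cyl([*p,0],up,.025,.032,.062)]
for m in(col,col2): print("collar",fit([(D["A"][0],M("A","collar"))],m,[.56,-.075],[.01,.01]))
print("fix",fit([(D["A"][0],M("A","fixture"))],lambda p:[box(*p,.14,.26,0,.02)],[.574,0,-.07],[.02,.02,.1]))
def mask(im,x0,x1,y0,y1,t=48):
    m=(im.max(2)<t); k=np.zeros_like(m);k[y0:y1,x0:x1]=1
    m=cv2.morphologyEx((m&k).astype(np.uint8),cv2.MORPH_OPEN,np.ones((3,3),np.uint8))
    n,l,s,_=cv2.connectedComponentsWithStats(m); i=1+s[1:,4].argmax(); print("mask",s[i]); return (l==i).astype(np.float32)
im=D["C"][1]; mc=mask(im,225,325,175,275); sc=np.load("scene0.npy");tp=np.load("top0.npy")
ms=mask(sc,340,388,315,350); mt=mask(tp,155,185,120,158)
def drv(p):
    x,y,h=p; a=np.array([np.cos(h),np.sin(h),1])/2**.5; m=np.array([x,y,.077]); return [cyl(m,a,.016,0,.1)]
Cs,Ct=cal("scene"),cal("top")
for v in([(D["C"][0],mc)],[(Cs,ms),(Ct,mt)],[(D["C"][0],mc),(Cs,ms),(Ct,mt)]): r=fit(v,drv,[.54,.335,-.5],[.015,.015,.15]);print("drv mouth",r)
o=im.copy()
for Q in drv(r[0]): cv2.polylines(o,[cv2.convexHull(proj("",Q,D["C"][0]).round().astype(np.int32))],True,(255,0,0))
save("ovC.png",np.hstack([cv2.resize(o[150:290,200:350],(400,373),interpolation=2),cv2.resize(D["A"][1][150:280,230:350],(400,373),interpolation=2)]))
E
```

```text
tray (array([ 0.61995355, -0.3578695 ,  0.06749022]), np.float64(0.9884244799613953))
collar (array([ 0.56688467, -0.07454618]), np.float64(0.7335048913955688))
collar (array([ 0.56688467, -0.07454618]), np.float64(0.7335048913955688))
fix (array([ 0.57727321,  0.00517473, -0.13629641]), np.float64(0.9149911403656006))
mask [256 203  45  28 495]
mask [349 317  36  27 549]
mask [162 127  16  27 238]
drv mouth (array([ 0.56072666,  0.37094189, -1.75371195]), np.float64(0.19392234086990356))
drv mouth (array([ 0.54428846,  0.34018959, -0.54713812]), np.float64(0.6190876960754395))
drv mouth (array([ 0.54516584,  0.3395274 , -0.55588854]), np.float64(0.46545886993408203))
```

View pics/ovC.png

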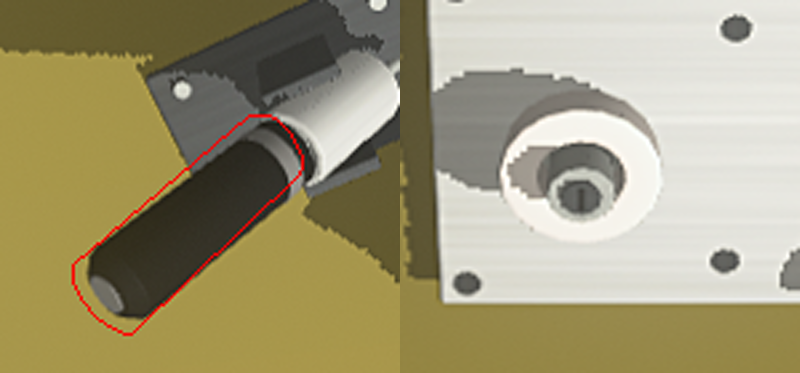

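The model outline sits about right on the handle (within 1–3 mm). I'll refine it, and take the post from the screw at (284.3,218.3) and the collar top centre at (284,211.3) in view A.

```bash
python3 - <<'E'
from fit import *
A=D["A"][0]; print("post",onz("",284.3,218.3,.083,A),"collar",onz("",284,211.3,.062,A))
# fixture via bright plate corners in A
print("plate",[onz("",u*1.4,v*1.4,.02,A)[:2].round(4) for u,v in((168.5,96),(340,98),(337,182),(173.5,182))])
def drv(p):
    x,y,h=p; a=np.array([np.cos(h),np.sin(h),1])/2**.5; m=np.array([x,y,.077]); return [cyl(m,a,.016,.003,.094),cyl(m,a,.012,.09,.1)]
Cs,Ct=cal("scene"),cal("top"); im=D["C"][1]; sc=np.load("scene0.npy");tp=np.load("top0.npy")
x0=[.5452,.3395,-.556]
def mk(im,C,t,d=13):
    k=cv2.dilate((fill(C,drv(x0))>.5).astype(np.uint8),np.ones((d,d),np.uint8))
    m=((im.max(2)<t)&(k>0)).astype(np.uint8); n,l,s,_=cv2.connectedComponentsWithStats(m); i=1+s[1:,4].argmax()
    return cv2.morphologyEx((l==i).astype(np.uint8),cv2.MORPH_CLOSE,np.ones((5,5),np.uint8)).astype(np.float32)
for t in(56,64,72):
    mc=mk(im,D["C"][0],t);ms=mk(sc,Cs,55);mt=mk(tp,Ct,55)
    print(t,mc.sum(),fit([(D["C"][0],mc)],drv,x0,[.01,.01,.1]),fit([(D["C"][0],mc),(Cs,ms),(Ct,mt)],drv,x0,[.01,.01,.1]))
# reach check for grasp & final, approach tilt b from perpendicular
m=np.array([.545,.3395,.077]);h=-.556;a=np.array([np.cos(h),np.sin(h),1])/2**.5;n=np.array([np.cos(h),np.sin(h),-1])/2**.5
P=np.array([.567,-.0745,.083]);hp=np.arctan2(P[1],P[0])
for b in(0,15,30,45):
  for dh in (0,-.3,.3):
    b_=np.radians(b)
    ok=[]
    for L in(.045,.140):   # grasp distance beyond mouth, then drawn
        z=n*np.cos(b_)-a*np.sin(b_); x=-a*np.cos(b_)-n*np.sin(b_)
        q=[inverse_kinematics(m+a*L+z*.011,rv(s*x,z)) for s in(1,-1)]; ok.append([None if i is None else np.round(i,2).tolist() for i in q])
    H=np.array([np.cos(hp+dh),np.sin(hp+dh),0]); u=np.array([0,0,1]); z=H*np.cos(b_)-u*np.sin(b_);x=-u*np.cos(b_)-H*np.sin(b_)
    q=[inverse_kinematics(P+u*(.025+.125)+z*.011,rv(s*x,z)) for s in(1,-1)]; ok.append([None if i is None else np.round(i,2).tolist() for i in q])
    print(b,dh,ok if dh==0 else ok[2])
E
```

```text
post [ 0.56561135 -0.07411442  0.083     ] collar [ 0.56583202 -0.07439869  0.062     ]
plate [array([ 0.4881, -0.1153]), array([0.5238, 0.1418]), array([0.6662, 0.1419]), array([ 0.6278, -0.1317])]
56 2109.0 (array([ 0.55306996,  0.34250464, -0.63706984]), np.float64(0.7436021566390991)) (array([ 0.55025283,  0.34245681, -0.64349836]), np.float64(0.6902622580528259))
64 2309.0 (array([ 0.55370295,  0.34212728, -0.64275693]), np.float64(0.8140037655830383)) (array([ 0.55022078,  0.3424469 , -0.64320792]), np.float64(0.713433027267456))
72 2341.0 (array([ 0.55229421,  0.34267086, -0.63655602]), np.float64(0.8236770629882812)) (array([ 0.55008433,  0.34261016, -0.63934255]), np.float64(0.7148671746253967))
0 0 [[[0.73, 0.41, 1.43, -0.82, 1.18, -0.0], None], [[0.62, 0.38, 1.33, -0.78, 1.2, -0.18], None], [[-0.25, -0.26, 2.29, 2.88, 0.47, 1.81], [-0.25, -0.26, 2.29, 2.88, 0.47, -1.33]]]
0 -0.3 [[-0.01, -0.18, 2.23, 3.92, 0.62, 0.89], [-0.01, -0.18, 2.23, 3.92, 0.62, -2.25]]
0 0.3 [[-0.48, -0.18, 2.23, 2.11, 0.78, 2.44], [-0.48, -0.18, 2.23, 2.11, 0.78, -0.7]]
15 0 [[[0.64, 0.4, 1.36, -0.
[... 375 characters left out ...]
2, 1.46, 2.59]], [[-0.24, -0.39, 2.09, 0.24, 0.41, -1.84], [-0.24, -0.39, 2.09, 0.24, 0.41, 1.3]]]
30 -0.3 [[-0.05, -0.33, 2.05, -0.71, 0.52, -0.74], [-0.05, -0.33, 2.05, -0.71, 0.52, 2.41]]
30 0.3 [[-0.42, -0.33, 2.05, 0.89, 0.67, -2.66], [-0.42, -0.33, 2.05, 0.89, 0.67, 0.48]]
45 0 [[[0.46, 0.5, 1.15, -0.0, 1.49, -0.56], [0.46, 0.5, 1.15, -0.0, 1.49, 2.58]], [[0.37, 0.56, 0.93, -0.0, 1.65, -0.64], [0.37, 0.56, 0.93, -0.0, 1.65, 2.5]], [[-0.23, -0.31, 1.92, 0.1, 0.75, -1.71], [-0.23, -0.31, 1.92, 0.1, 0.75, 1.43]]]
45 -0.3 [[-0.09, -0.27, 1.88, -0.34, 0.8, -1.08], [-0.09, -0.27, 1.88, -0.34, 0.8, 2.06]]
45 0.3 [[-0.36, -0.27, 1.88, 0.48, 0.87, -2.29], [-0.36, -0.27, 1.88, 0.48, 0.87, 0.85]]
```

```bash
python3 - <<'E'
from h import *
dn=lambda yaw:rv((-np.cos(yaw),-np.sin(yaw),0),(0,0,-1))
c=(.5658,-.0743); t=(.620,-.358)
goto((*c,.15),dn(-.13)); move_straight((*c,.041),vel=.12,stop_force=15); print(get_tool_pos())
clamp(40); print("w",get_width(),get_grip_force(),get_contact_force())
move_straight((*c,.16),vel=.12); wait(.2); print("w",get_width(),get_grip_force())
if .044<get_width()<.056:
    goto((*t,.16),dn(.067)); print(move_straight((*t,.018),vel=.12,stop_force=12),get_tool_pos()); open_gripper(); wait(.3)
    move_straight((*t,.2),vel=.2)
im=get_image("wrist"); save("w2.png",im); print(get_time_s())
E
```

```text
[ 0.56648705 -0.07444976  0.04214552]
w 0.048162324057333256 41.637210343033075 [-3.19403970e-03 -6.24873154e-01  4.79016260e+00]
w 0.048618624182802134 41.263941172510386
False [ 0.62056107 -0.35836749  0.01932382]
14.6833
```

View pics/w2.png

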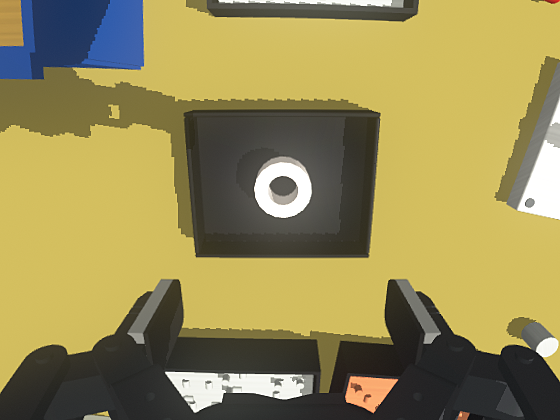

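The collar lies in the middle of the empty tray, at (284,187). Next I move to the driver pregrasp and check the model from there.

```bash
cat > g.py <<'E'
from fit import *
m=np.array([.5515,.3425,.077]);h=-.64;L=.042;b=np.radians(36)
def fr(m,h):
    a=np.array([np.cos(h),np.sin(h),1])/2**.5;n=np.array([np.cos(h),np.sin(h),-1])/2**.5
    z=n*np.cos(b)-a*np.sin(b);x=-a*np.cos(b)-n*np.sin(b); return a,z,rv(x,z)
def drv(p):
    x,y,h=p; a=np.array([np.cos(h),np.sin(h),1])/2**.5; m=np.array([x,y,.077]); return [cyl(m,a,.016,.003,.094),cyl(m,a,.012,.09,.1)]
E
python3 - <<'E'
from g import *
a,z,o=fr(m,h); g=m+a*L+z*.011
goto(g-z*.13,o); wait(.2); C=cal("wrist"); im=get_image("wrist"); pickle.dump((C,im),open("E.pkl","wb"))
x0=[m[0],m[1],h]
k=cv2.dilate((fill(C,drv(x0))>.5).astype(np.uint8),np.ones((25,25),np.uint8))
for t in(56,66,76):
    mm=((im.max(2)<t)&(k>0)).astype(np.uint8); n_,l,s,_=cv2.connectedComponentsWithStats(mm); i=1+s[1:,4].argmax()
    mm=cv2.morphologyEx((l==i).astype(np.uint8),cv2.MORPH_CLOSE,np.ones((5,5),np.uint8)).astype(np.float32)
    print(t,fit([(C,mm)],drv,x0,[.01,.01,.1]))
ov=im.copy()
for Q in drv(x0): cv2.polylines(ov,[cv2.convexHull(proj("",Q,C).round().astype(np.int32))],True,(255,0,0))
save("w3.png",ov); print(get_time_s(),get_q().round(2) if hasattr(get_q(),'round') else get_q())
E
```

```text
56 (array([ 0.55529427,  0.33748963, -0.60802926]), np.float64(0.7316990494728088))
66 (array([ 0.5550963 ,  0.3378801 , -0.61209048]), np.float64(0.8619818091392517))
76 (array([ 0.55478543,  0.33772101, -0.6054285 ]), np.float64(0.8642489910125732))
17.4083 [ 0.54  0.38  1.06 -0.15  1.64 -0.4 ]
```

View pics/w3.png

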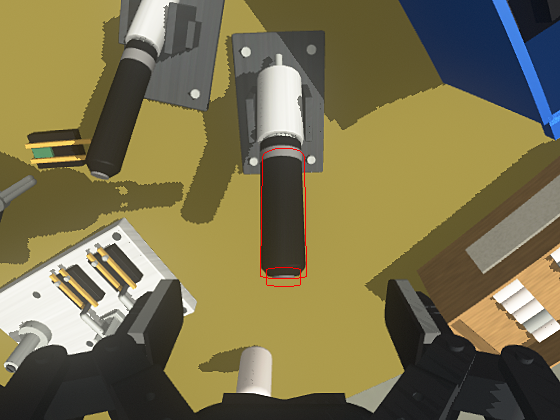

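The outline agrees sideways to about 2 mm and sits about 6 mm too far out along the tool: the shoulder shows at row 140 and the handle end at row 277. I'll correct the mouth to (.547,.345) and then grasp and draw.

```bash
sed -i 's/m=np.array(\[.5515,.3425,.077\])/m=np.array([.547,.345,.077])/' g.py
python3 - <<'E'
from g import *
a,z,o=fr(m,h); g=m+a*L+z*.011
print(move_straight(g,o,vel=.12,stop_force=15), get_tool_pos()-g)
clamp(90); wait(.2); print("w",get_width(),get_grip_force(),np.round(get_contact_force(),1),np.round(get_torque(),2))
if .028<get_width()<.037:
    print(move_straight(g+a*.11,o,vel=.08,stop_force=35),np.round(get_contact_force(),1)); wait(.3)
    print("w",get_width(),get_grip_force(),get_tool_pos()-g)
T=g+a*.11
P=np.array([.566,-.0743,.083]);u=np.array([0,0,1.])
print("up",inverse_kinematics(T+u*.1,o))
for dh in(-.4,-.2,0,.2):
    hp=np.arctan2(P[1],P[0])+dh;H=np.array([np.cos(hp),np.sin(hp),0]);zf=H*np.cos(b)-u*np.sin(b);xf=-u*np.cos(b)-H*np.sin(b)
    for zt in(.028,.09,.13):
        q=inverse_kinematics(P+u*(zt+.08+L)+zf*.011,rv(xf,zf)); print(dh,zt,None if q is None else np.round(q,2))
print(get_time_s(),np.round(get_q(),2)); save("w4.png",get_image("wrist"))
E
```

```text
False [0.00045769 0.00034972 0.00124261]
w 0.02994708136416023 87.96138525009155 [-3.9 -3.2  5.1] [-0.66  0.71 -0.01]
False [ 1.2 -0.1 -3.1]
w 0.030003280954364248 88.46428871154785 [ 0.06228976 -0.0463525   0.07772663]
up [ 0.4154929   0.48851723  0.82287256 -0.138796    1.75060111 -0.54560973]
-0.4 0.028 [-0.01 -0.28  1.96 -0.67  0.71 -0.71]
-0.4 0.09 [-0.01 -0.33  1.88 -0.58  0.82 -0.82]
-0.4 0.13 [-0.01 -0.35  1.81 -0.54  0.89 -0.88]
-0.2 0.028 [-0.12 -0.35  2.01 -0.32  0.57 -1.17]
-0.2 0.09 [-0.12 -0.4   1.92 -0.27  0.7  -1.24]
-0.2 0.13 [-0.12 -0.41  1.85 -0.25  0.78 -1.27]
0 0.028 [-0.23 -0.37  2.03  0.16  0.55 -1.77]
0 0.09 [-0.23 -0.42  1.94  0.13  0.69 -1.73]
0 0.13 [-0.23 -0.43  1.87  0.12  0.77 -1.72]
0.2 0.028 [-0.35 -0.35  2.01  0.56  0.66 -2.29]
0.2 0.09 [-0.35 -0.4   1.92  0.48  0.78 -2.18]
0.2 0.13 [-0.35 -0.41  1.85  0.45  0.85 -2.13]
21.2083 [ 0.42  0.5   1.   -0.14  1.56 -0.52]
```

View pics/w4.png

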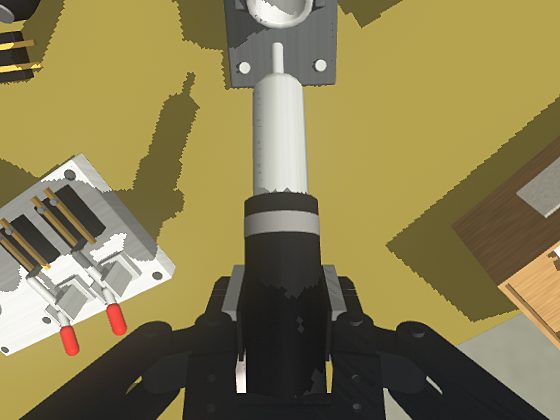

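The driver is out and held, with the tip at (277,43), the nose start at about (278,75) and the handle shoulder at about (281,193). I'll measure its pose in the gripper from these and use that for the upright pose.

```bash
python3 - <<'E'
from g import *
u=np.array([0,0,1.])
C=cal("wrist"); T=np.array(get_tool_pos()); Rt=R.from_rotvec(get_orientation()).as_matrix()
def plane(px):
    o_,d=ray("",*px,C); n=Rt[:,1]; return Rt.T@(o_+d*(n@(T-o_))/(n@d)-T)
tip,sh=plane((277,43)),plane((281,193)); ax=(sh-tip); 
a,z,o=fr(m,h); nom_ax=Rt.T@a; nom_tip=np.array([0,0,-.011])-nom_ax*(.08+L)
print("tip",tip.round(4),"nom",nom_tip.round(4),"len",np.linalg.norm(ax),"ax",(ax/np.linalg.norm(ax)).round(3),"nom",nom_ax.round(3))
# final: nominal axis upright, tip position blended measured
P=np.array([.566,-.0743,.083]); tipm=tip.copy(); tipm[1]=0
hp=np.arctan2(P[1],P[0])-.1;H=np.array([np.cos(hp),np.sin(hp),0]);zf=H*np.cos(b)-u*np.sin(b);xf=-u*np.cos(b)-H*np.sin(b)
of=rv(xf,zf);Rf=R.from_rotvec(of).as_matrix()
pos=lambda zt:P+u*zt-Rf@tipm
move_straight(T+u*.1,vel=.15)
goto(pos(.12),of); print("high",get_tool_pos()-pos(.12)); wait(.3)
save("s5.png",np.hstack([get_image("scene")[190:330,130:330],get_image("top")[80:220,220:420]]))
print(get_width(),get_grip_force(),get_time_s())
for n in("scene","top"):
    print(n,"want tip",proj(n,P+u*.12),"end",proj(n,P+u*.30),"post",proj(n,P))
s=cv2.imread("pics/s5.png"); cv2.imwrite("pics/s5b.png",cv2.resize(s,(800,280),interpolation=2))
E
```

```text
tip [ 0.0881  0.     -0.0998] nom [0.0987 0.     0.0607] len 0.05225920044925388 ax [-0.526 -0.     0.851] nom [-0.809 -0.    -0.588]
high [0.00031849 0.00064066 0.00026468]
0.029675920554817756 88.55928182601929 23.9333
scene want tip [[188.70733908 225.97576753]] end [[170.54915771 175.58935272]] post [[197.81094247 251.17797588]]
top want tip [[308.56141859 131.93821283]] end [[313.2116835  106.25906718]] post [[306.05678245 145.72490249]]
```

View pics/s5b.png

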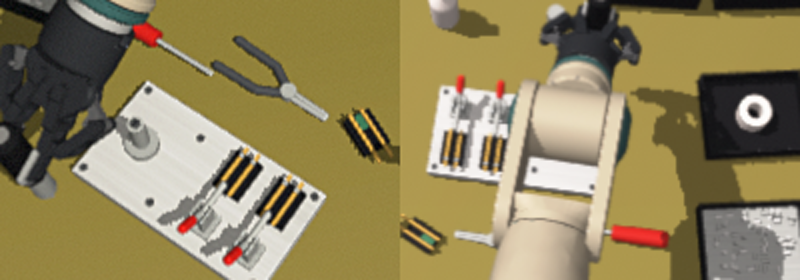

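The plane I used for the tip contains the camera, so that tip estimate was degenerate and the arm went about 0.16 m too far out. It touched nothing. I'll back up using the nominal grasp geometry and measure from the fixed camera.

```bash
cat >> g.py <<'E'
u=np.array([0,0,1.]);P=np.array([.566,-.0743,.083])
hp=np.arctan2(P[1],P[0])-.1;H=np.array([np.cos(hp),np.sin(hp),0]);zf=H*np.cos(b)-u*np.sin(b);xf=-u*np.cos(b)-H*np.sin(b)
of=rv(xf,zf);Rf=R.from_rotvec(of).as_matrix()
tn=np.array([0,0,-.011])-Rf.T@u*(.08+L)
pos=lambda zt,d=np.zeros(3):P+u*zt-Rf@tn+d
E
python3 - <<'E'
from g import *
print("force",np.round(get_contact_force(),1))
print("tip now z",(np.array(get_tool_pos())+Rf@tn).round(3))
move_straight(pos(.07),of,vel=.12); wait(.4); print(np.round(get_tool_pos()-pos(.07),4),get_width(),get_grip_force())
sc=get_image("scene"); wr=get_image("wrist"); 
print("scene tip",proj("scene",P+u*.07),"shoulder",proj("scene",P+u*.15),"end",proj("scene",P+u*.25),"post",proj("scene",P))
print("wrist tip",proj("wrist",P+u*.07),"nose24",proj("wrist",P+u*.094),"sh",proj("wrist",P+u*.15),"post",proj("wrist",P))
save("s6.png",np.vstack([cv2.resize(sc[180:280,130:250],(600,500),interpolation=2)])); save("w6.png",wr)
w=np.zeros((500,200,3),np.uint8); w[:]=cv2.resize(wr[0:300,220:340],(200,500),interpolation=2)
save("s6.png",np.hstack([cv2.resize(sc[180:280,130:250],(600,500),interpolation=2),w])); print(get_time_s())
E
```

```text
force [ 0.  -0.8 -3.1]
tip now z [ 0.686 -0.102  0.1  ]
[ 0.0001 -0.     -0.0002] 0.0295981357847318 88.56964588165283
scene tip [[192.73386571 237.12755345]] shoulder [[186.10889389 218.77508245]] end [[176.27490249 191.49450117]] post [[197.81094247 251.17797588]]
wrist tip [[281.90844242  55.03450427]] nose24 [[281.85736716  94.84320815]] sh [[281.73847783 204.72121608]] post [[282.05080801 -39.83690579]]
25.7
```

View pics/s6.png

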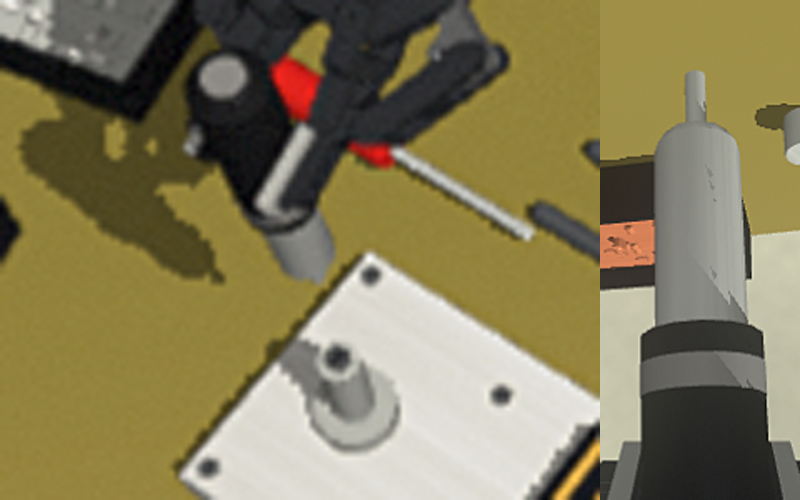

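The post matches the prediction to 0.3 px. The wrist view shows the tip at (277,43), nose at about (277,74) and shoulder at (281,192); the scene view shows the handle end at (174.4,195.4) and the tip at about (194.4,236.6). I'll now fit the held driver's pose with 5 degrees of freedom.

```bash
python3 - <<'E'
from g import *
from scipy.optimize import least_squares
Cw,Cs=cal("wrist"),cal("scene"); cw=-Cw[2].T@Cw[3]
def pts(p):
    t=p[:3]; a=np.array([p[3],p[4],1]);a/=np.linalg.norm(a)
    def near(s,r):
        q=t+a*s; e=cw-q; e-=a*(e@a); return q+r*e/np.linalg.norm(e)
    w=proj("",np.array([near(0,.003),near(.024,.0115),near(.08,.016)]),Cw); s=proj("",np.array([t+a*.18,t]),Cs); return w,s
def res(p,W=(1,.4,1,1,.4)):
    w,s=pts(p); ob=np.array([[277,43],[277,74],[281.3,192],[174.4,195.4],[194.4,236.6]])
    return ((np.vstack([w,s])-ob)*np.array(W)[:,None]).ravel()
x0=[*(P+u*.07),0,0]
for W in((1,.4,1,1,.4),(1,.4,1,.5,0),(1,0,1,1,.4)):
    r=least_squares(lambda p:res(p,W),x0); print("tip-P",(r.x[:3]-P).round(4),"tilt deg",np.degrees(r.x[3:]).round(1),r.fun.round(1))
    if W==(1,.4,1,1,.4): best=r.x
np.save("best.npy",best)
E
```

```text
tip-P [-0.0049 -0.0013  0.0688] tilt deg [4.  0.7] [ 0.  -0.1  0.4  0.4 -0.1 -0.1  0.1  0.1 -0.3 -0.5]
tip-P [-0.005  -0.0013  0.0688] tilt deg [4.  0.8] [-0.1 -0.1  0.3  0.4 -0.1 -0.   0.1  0.  -0.  -0. ]
tip-P [-0.0048 -0.0013  0.0688] tilt deg [4.  0.7] [ 0.1  0.   0.   0.  -0.1 -0.   0.1  0.1 -0.3 -0.5]
```

The fits agree: tip 5 mm short and tilt 4°. I'll correct both and lower to 27 mm.

```bash
python3 - <<'E'
from g import *
bst=np.load("best.npy"); T=np.array(get_tool_pos()); Rt=R.from_rotvec(get_orientation()).as_matrix()
ax=np.array([bst[3],bst[4],1]);ax/=np.linalg.norm(ax); tip=Rt.T@(bst[:3]-T)
rc=np.cross(ax,u); R2=R.from_rotvec(rc).as_matrix()@Rt; o2=R.from_matrix(R2).as_rotvec()
for zt in(.06,.027):
    move_straight(P+u*zt-R2@tip,o2,vel=.06)
wait(1.0); T=np.array(get_tool_pos()); Rn=R.from_rotvec(get_orientation()).as_matrix()
print("tip-P",(T+Rn@tip-P).round(4),"axis",(Rn@Rt.T@ax).round(3),get_width(),get_grip_force(),np.round(get_contact_force(),1),get_time_s())
sc=get_image("scene"); print("pred end",proj("scene",P+u*.207),"tip",proj("scene",P+u*.027),"collar",[ (round(d["conf"],2),(np.array(d["rect"])*[560,420,560,420]).round().tolist()) for d in recognise("scene","collar")])
save("s7.png",np.hstack([cv2.resize(sc[180:280,130:250],(480,400),interpolation=2),cv2.resize(get_image("wrist")[0:300,200:360],(213,400),interpolation=2)]))
E
```

```text
tip-P [0.    0.    0.027] axis [0. 0. 1.] 0.029806046223400412 88.6316442489624 [-0.4  0.4 -3. ] 27.7
pred end [[180.74357943 203.89682293]] tip [[195.92399166 245.95740762]] collar [(0.98, [91.0, 232.0, 22.0, 25.0])]
```

View pics/s7.png

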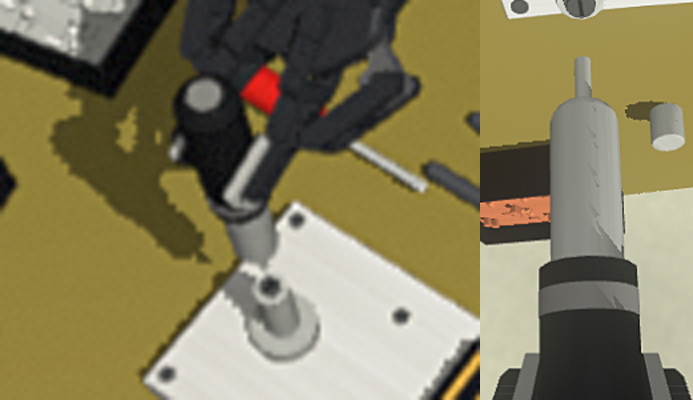

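The handle end is at scene pixel (180.8,203.8) against a predicted (180.7,203.9), the bit is over the screw, and the collar is in the tray.

```bash
python3 -c "
from cell import *
print(finish_job(),get_time_s())"
```

```text
the job is handed in; nothing more can be done
the job is handed in; nothing more can be done
```

I handed the job in at about 28 s: the collar is in the empty tray, and the thick driver is held upright, bit down, 27 mm above the post screw by my measurements; the verdict was not shown.

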